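# Power up a bench unit and hold its run button

## Robot

A 6-joint arm with a two-finger parallel gripper is mounted at the origin on a cart in front of the work surface, level with it; the furniture and walls round the work are solid. World frame = base frame: x ahead of the robot, y to its left, z up, the work surface at z = 0. Lengths are in m, angles in degrees, forces in N, time in s.
With the tool pointing down it reaches from about 0.3 to 0.75 m from the base axis. Payload 8.5 kg.
Tool frame: the origin (TCP) lies on the centre line of the jaws, within the pads' length; the fingertips stand 11 mm ahead of it and the grasp point (between the pads) lies 8 mm behind it; z points along the fingers, y is the line along which they close (so a half turn about z gives the same grasp; the last joint's range is limited). The gripper opens to 85 mm and grips with 20 to 120 N. Pads are 22 mm wide; open, the fingers measure 114 mm over their backs; the gripper's body (76 mm by 85 mm) begins 54 mm behind the grasp point. The pads swing forward as they close: fully open they stand 13 mm farther back than shut.
Start: joints at [-86.477, 21.807, 74.336, -0, 83.858, -12.336], TCP at [0.15, -0.529, 0.242] pointing down, gripper open.
Joint ranges: [-178.18, 178.18], [-50.72, 133.34], [12.68, 142.11], [-81.47, 261.47], [9.98, 163.14], [-165.26, 165.26]. Speed limits (degrees/s): [136.94, 136.94, 180, 180, 180, 180].

## Interface

Orientations are given as a 3x3 rotation matrix whose columns are the frame's x, y, z axes.
In Python, from rig import env, get_image gives the robot as it stands (env), with the cameras as plain functions.
- The arm moves only by the tool shift_gripper, called as name([rows], argument=value, ...), one row to a line, values as JSON. Schema: {"type":"object","properties":{"segments":{"type":"array","items":{"type":"array","items":{"type":"number"},"minItems":5,"maxItems":5},"minItems":1,"maxItems":10},"squeeze":{"type":"number"},"only":{"type":"string"},"quiet":{"type":"boolean"},"lines":{"type":"string"}},"required":["segments"],"additionalProperties":false}. segments is a list of rows, 1 to 10 of them, each of 5 numbers: dx, dy, dz in shares of 0.4 m (1.0 is 0.4 m), then a turn about the tool's z in shares of 90 degrees (1.0 is 90 degrees), then the finger opening in m; each row shifts and turns the commanded pose from where the row before left it, along the tool's axes as they then stand; what a row does not reach is not made up. A row lasts 1/10 s, in which the tool goes at most 0.05 m and 8.59 degrees, less where a joint would pass 70% of its speed; a pose out of reach is approached as far as the arm can. The fingers move at their own pace and stop on an object; squeeze is the grip in N (left out, the last holds). Time passes only in rows, so rows that do not move let the fingers close. The tool returns the time, the measured TCP pose, the force, the opening and the grip force at its end. only (a regular expression) keeps the lines of the reply that match it, lines (a string "A,B") keeps lines A to B, and quiet returns only ok. No shift or turn number may pass 1 either way. Input that does not fit is refused with a message, and nothing moves.
- env.observe(): the state, without advancing time (a new reading comes with each control period).
- get_image(name): name is "scene" or "top" or "wrist"; returns a dict with "pixels" (400x640x3 uint8, red, green, blue), "K" (3x3 intrinsics, pixels), "extrinsics" (4x4, takes a point from world to camera coordinates). Camera axes: x right, y down, z forward; pixel columns grow to the right and rows downward; lengths in m; the calibration is good to about 2 mm. The wrist camera is an equidistant fisheye: a pixel r from the principal point sees the ray r / f radians off the axis. A picture is of the moment at which its call begins. There is no depth.
- env.close_job(): hands the job in; it is judged then, once.
The state is a dict: "time_s": time; "q": joint angles; "qvel": joint speeds; "joint_efforts": joint torques, N m; "position": TCP position; "tool_rot": TCP orientation; "ft_force": force on the tool from outside, world axes, zero at the start; "wrist_torque": the same for the moment, N m; "grip_width": finger opening in m; "gripper_force": force on a finger pad.
Only numpy, scipy, OpenCV 4.12 (cv2) and the standard library are available. Lean on these libraries where they do the work, as an engineer would, in place of code of your own. Each camera call takes 0.05 s, during which the arm holds its last target. There are 200 camera calls.

## Task

Start up the bench unit from its three grey control boxes, in this order and pressing nothing early: with the closed fingers press the raised end of the rocker switch fully down, push the small round breaker button fully in so that it stays in, then press the large mushroom-shaped run button well down and keep it there: the program finishes while the fingers are still holding it down. The rocker stays on and the breaker in; do not lift, tip or shove the boxes, and leave the pulley, bush and tape measure lying where they are.

Things in the scene. Friction and masses are not known exactly. Their poses are not given: they have to be found in the camera images.
- switch_box: loose grey cast control box, 104 mm long (its x), 76 mm wide (its y), 60 mm tall, about 0.9 kg on rubber feet; a short black cable gland sticks out 11 mm at its +x end (away from the robot). Origin at the centre of the underside, z up; its yaw is within 0.35 rad of the world's. Carries the rocker switch in the middle of its top.
- breaker_box: loose grey cast control box, 104 mm long (its x), 76 mm wide (its y), 60 mm tall, about 0.9 kg on rubber feet; a short black cable gland sticks out 11 mm at its +x end (away from the robot). Origin at the centre of the underside, z up; its yaw is within 0.35 rad of the world's. Carries the small round breaker button in the middle of its top.
- run_box: loose grey cast control box, 104 mm long (its x), 76 mm wide (its y), 60 mm tall, about 0.9 kg on rubber feet; a short black cable gland sticks out 11 mm at its +x end (away from the robot). Origin at the centre of the underside, z up; its yaw is within 0.35 rad of the world's. Carries the large mushroom-headed run button in the middle of its top.
- rocker (a joint): grey rocker switch, 56 mm long along the box's x, 30 mm wide, a shallow V seen from the side, turning about the box's y axis through the V's bottom (box centre, 66 mm up). 0 rad = off: the half towards the box's -x (the robot) is level, the +x (far) half stands up by 0.4 rad, its end 11 mm higher. 0.4 rad = fully on: the +x half level, the other up. It stays where it is left.
- rocker_raised_end (a point): point on top of the rocker's +x half, 20 mm from the hinge, on the centre line: where to press straight down, with about 4 N. Moves with the rocker: 74 mm above the bench when off, 66 mm when fully on. The bezel round the rocker is 62 mm high.
- breaker_button (a joint): travel of the breaker button, a black round button of 20 mm diameter in a steel collar (29 mm, 64 mm high). 0 = out, 0.007 m = fully in (straight down). About 5 N pushes it; it stays where it is left.
- breaker_top (a point): centre of the top face of the breaker button; 74 mm above the bench when out, 67 mm when fully in.
- run_button (a joint): travel of the run button, a black mushroom head of 40 mm diameter. 0 = up, 0.008 m = fully down (straight down). Springs back by itself: 3 N to start, 8 N fully down.
- run_top (a point): centre of the top face of the run button; 92 mm above the bench when up, 84 mm when fully down.
- pulley: bystander: white grooved pulley, 60 mm across, 24 mm high, lying loose; origin at the centre of its underside.
- bush: bystander: small tan flanged bush, 34 mm across, 26 mm high, standing loose; origin at the centre of its underside. Near it and fixed, to be kept clear of by the arm: a tall green arbor press (from x = 0.62 m on, y 0.15 to 0.33 m) and a tall black case at the right (x over 0.45 m, y below -0.27 m).
- tape_measure: bystander: orange and black tape measure, 38x84x68 mm, standing loose; origin at the centre of its underside.

How it is judged:
By the outcome, as a careful person would: the job done as asked, in the order asked, and still so for the second after the job is handed in, while the arm keeps its last pose, push and grip.
It also fails if it takes over 38 s, if anything falls off the work surface, if the arm or the gripper's body presses on something with over 40 N, if the wrist force passes 120 N, or if a joint passes its speed limit or range.

## Working session

There is one attempt and no reset: what is moved stays moved. The work goes in short steps, Python scripts to look and compute and a tool call to move; the robot and the scene stay as the last step left them, time stands still between calls to the robot, and variables do not carry over. Pictures are saved under pics/ and viewed, at most 10 in all, crops included, and the job is handed in when it is done.

```bash
mkdir -p pics; ls
```

Run:
```python
from rig import env, get_image
import cv2,numpy as np
s=env.observe();print(s["time_s"],s["position"],s["tool_rot"],s["grip_width"],s["ft_force"])
for n in("top","scene"):
    i=get_image(n);cv2.imwrite(f"pics/{n}0.png",i["pixels"][:,:,::-1]);print(n,np.round(i["K"],1).tolist(),np.round(i["extrinsics"],3).tolist())
```

```text
pics
rig.py
0.0 [ 0.15029097 -0.52879204  0.24171479] [[ 9.61928320e-01  2.73301851e-01 -6.54417799e-05]
 [ 2.73301652e-01 -9.61927269e-01  1.46132373e-03]
 [ 3.36432249e-04 -1.42357403e-03 -9.99998930e-01]] 0.08540517398218964 [ 0.2778382   0.2480007  -0.55787902]
top [[393.3, 0.0, 326.0], [0.0, 393.3, 202.7], [0.0, 0.0, 1.0]] [[0.019, -1.0, 0.007, 0.106], [-0.987, -0.02, -0.162, 0.589], [0.162, -0.004, -0.987, 0.931], [0.0, 0.0, 0.0, 1.0]]
scene [[365.1, 0.0, 311.1], [0.0, 365.1, 196.3], [0.0, 0.0, 1.0]] [[-0.75, -0.662, -0.013, 0.499], [-0.342, 0.403, -0.849, 0.25], [0.567, -0.632, -0.528, 0.628], [0.0, 0.0, 0.0, 1.0]]
```

View pics/top0.png

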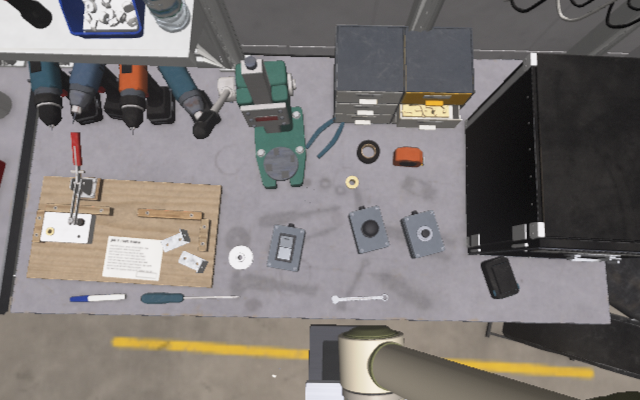

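View pics/scene0.png

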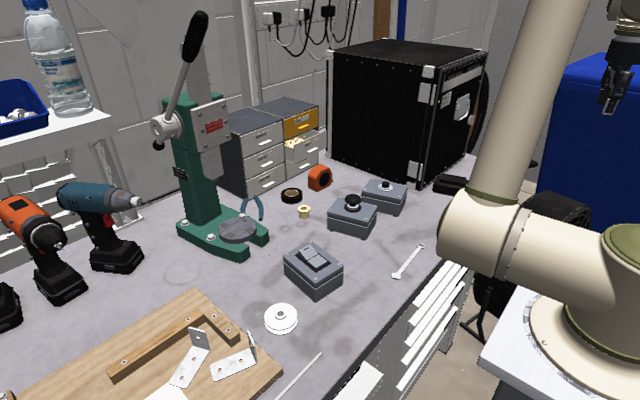

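Top view: rocker box is near (287,247), run button (369,229) and breaker (424,233). The pulley is at (240,258), the bush at (352,182) and the tape at (408,156). I'll zoom in to measure.

Run:
```python
import cv2,numpy as np
a=cv2.imread("pics/top0.png")[200:275,260:455];b=cv2.imread("pics/scene0.png")[170:305,270:420]
a=cv2.resize(a,None,fx=4,fy=4,interpolation=cv2.INTER_CUBIC);b=cv2.resize(b,None,fx=4,fy=4,interpolation=cv2.INTER_CUBIC)
for im,x0,y0 in((a,260,200),(b,270,170)):
    for x in range(0,im.shape[1],40):cv2.putText(im,str(x0+x//4),(x,8),0,.3,(0,255,255));cv2.line(im,(x,10),(x,14),(0,255,255))
    for y in range(0,im.shape[0],40):cv2.putText(im,str(y0+y//4),(0,y+4),0,.3,(0,255,255));cv2.line(im,(20,y),(26,y),(0,255,255))
cv2.imwrite("pics/a.png",a);cv2.imwrite("pics/b.png",b)
```

```text
(no output)
```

View pics/a.png

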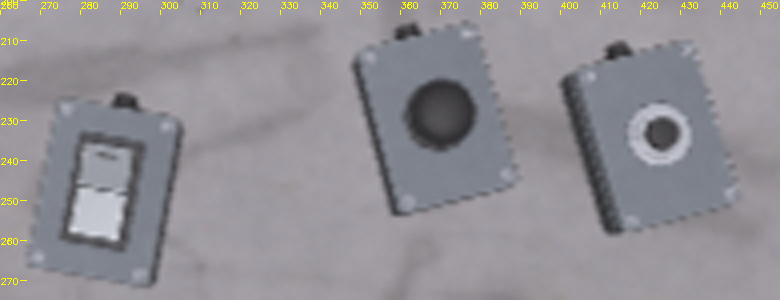

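View pics/b.png

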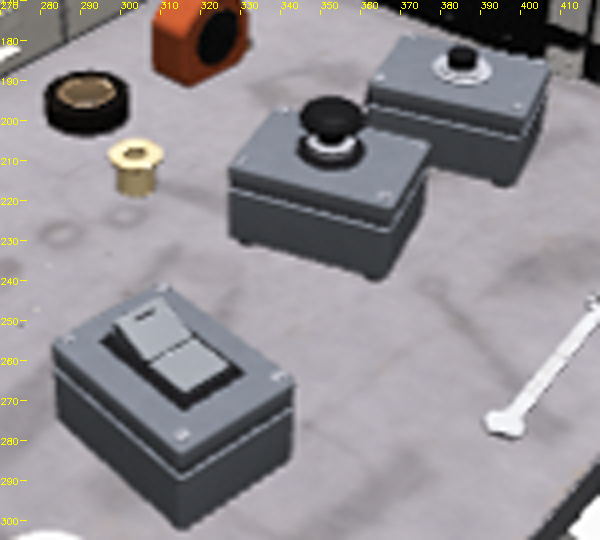

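The crops give these screw corners (display px). Switch: (67,108), (168,125), (140,275), (38,258). Run: (369,57), (467,32), (508,173), (407,202). Breaker: (590,76), (688,50), (732,193), (630,222). The mushroom is at (440,114), the breaker button at (662,133) and the rocker hinge at (102,188). In the scene view: rocker seam (182,352), breaker top (462,50), mushroom top (332,108).

Create h.py:
```python
import numpy as np
from rig import env, get_image
def cam(n):
    i=get_image(n);return i["K"],i["extrinsics"],i["pixels"]
def bp(K,E,p,z):
    R,t=E[:3,:3],E[:3,3];c=-R.T@t;d=R.T@np.linalg.inv(K)@np.array([*p,1.])
    return c+d*(z-c[2])/d[2]
```

Run:
```python
from h import *
np.set_printoptions(precision=4,suppress=True)
K,E,_=cam("top");f=lambda u,v,z:bp(K,E,(260+u/4-.375,200+v/4-.375),z)[:2]
K2,E2,_=cam("scene");g=lambda u,v,z:bp(K2,E2,(270+u/4-.375,170+v/4-.375),z)[:2]
for n,c in dict(sw=[(67,108),(168,125),(140,275),(38,258)],run=[(369,57),(467,32),(508,173),(407,202)],br=[(590,76),(688,50),(732,193),(630,222)]).items():
    P=np.array([f(*p,.06) for p in c]);d=P[0]+P[1]-P[2]-P[3];w=P[0]+P[3]-P[1]-P[2]
    print(n,P.mean(0),"len,wid",np.linalg.norm(d)/2,np.linalg.norm(w)/2,"yaw",np.degrees([np.arctan2(d[1],d[0]),np.arctan2(-w[0],w[1])]))
print("hinge",f(102,188,.066),g(182,352,.066));print("run",f(440,114,.09),g(332,108,.09));print("br",f(662,133,.074),g(462,50,.074))
s=env.observe();print(s["time_s"],s["position"])
```

```text
sw [0.4737 0.2127] len,wid 0.0912791311353459 0.06212870801730603 yaw [-8.7953 -8.3403]
run [0.5232 0.0112] len,wid 0.09003349193592282 0.06304475105327176 yaw [15.554  16.2429]
br [ 0.5141 -0.1239] len,wid 0.09054150638776325 0.06377512925154005 yaw [15.138  16.3018]
hinge [0.4751 0.213 ] [0.4652 0.2146]
run [0.5211 0.0133] [0.5211 0.0138]
br [ 0.5139 -0.1216] [ 0.513  -0.1207]
0.2 [ 0.1503 -0.5289  0.242 ]
```

The boxes check out: screw spacing is about 91 x 63 mm on all three, the yaws agree, and both cameras put run and breaker within 1–2 mm of each other. The press point is about (0.4935, 0.2095). I'll close the fingers and travel there high.

The rows are not in the units I measure in: shifts go in shares of 0.4 m and turns go in shares of 90 degrees. I convert before sending: -0.036 m / 0.4 = -0.09, 0.031 m / 0.4 = 0.0775.

shift_gripper([
  [0.0775,-0.09,0,0,0],
  [0.0775,-0.09,0,0,0],
  [0.0775,-0.09,0,0,0],
  [0.0775,-0.09,0,0,0],
  [0.0775,-0.09,0,0,0],
  [0.0775,-0.09,0,0,0],
  [0.0775,-0.09,0,0,0],
  [0.0775,-0.09,0,0,0],
  [0.0775,-0.09,0,0,0],
], squeeze=30)

```text
time_s: 1.1
position: [0.3304, -0.1393, 0.2425]
tool_rot: [[0.962, 0.273, 0.0], [0.273, -0.962, -0.0], [0.0, 0.0, -1.0]]
ft_force: [0.5, -0.1, -0.2]
grip_width: -0.0001
gripper_force: 0.0
```

shift_gripper([
  [0.0775,-0.09,0,0,0],
  [0.0775,-0.09,0,0,0],
  [0.0775,-0.09,0,0,0],
  [0.0775,-0.09,0,0,0],
  [0.0775,-0.09,0,0,0],
  [0.0775,-0.09,0,0,0],
  [0.0775,-0.09,0,0.09,0],
  [0,0,0,0.09,0],
  [0,0,0,0.09,0],
  [0,0,0,0,0],
])

```text
time_s: 2.1
position: [0.469, 0.1586, 0.2421]
tool_rot: [[0.99, -0.14, -0.001], [-0.14, -0.99, -0.0], [-0.001, 0.0, -1.0]]
ft_force: [-0.6, -0.4, -0.4]
grip_width: -0.0
gripper_force: 0.0
```

Add to h.py:
```python
T=dict(sw=(.4935,.2097,-8.5),run=(.5217,.0130,15.9),br=(.5137,-.1220,15.9))
def to(n):
    s=env.observe();R=s["tool_rot"];p=s["position"];d=R.T@np.array([T[n][0]-p[0],T[n][1]-p[1],0])
    print(s["time_s"],"pos",np.round(p,4),"tilt",np.round(R[:,2],3),"d",np.round(d[:2],4),"turn",round(np.degrees(np.arctan2(R[1,0],R[0,0]))-T[n][2],2),"F",np.round(s["ft_force"],1),"w",round(s["grip_width"],4))
```

```bash
python3 -c "from h import *;to('sw')"
```

```text
2.1 pos [0.469  0.1586 0.2421] tilt [-0.001 -0.    -1.   ] d [ 0.0171 -0.054 ] turn 0.45 F [-0.6 -0.4 -0.4] w -0.0
```

To row units: 0.045 m / 0.4 = 0.1125, -0.027 m / 0.4 = -0.0675, 0.2 degrees / 90 = 0.0022.

shift_gripper([
  [0.0213,-0.0675,0,0.0022,0],
  [0.0213,-0.0675,0,0.0022,0],
  [0,0,0.1125,0,0],
  [0,0,0.1125,0,0],
  [0,0,0.1125,0,0],
  [0,0,0.0175,0,0],
  [0,0,0,0,0],
])

```text
time_s: 2.8
position: [0.4936, 0.2091, 0.1004]
tool_rot: [[0.989, -0.145, -0.002], [-0.145, -0.989, -0.0], [-0.002, 0.0, -1.0]]
ft_force: [-0.0, 0.1, 1.9]
grip_width: 0.0002
gripper_force: 0.0
```

Run:
```python
from h import *
import cv2
to('sw')
a=cam("scene")[2][190:305,260:390];b=cam("top")[2][200:285,250:340]
a=cv2.resize(a,(520,460));b=cv2.resize(b,(270,255));o=np.zeros((460,790,3),np.uint8);o[:,:520]=a;o[:255,520:]=b
cv2.imwrite("pics/hov.png",o[:,:,::-1])
```

```text
2.8 pos [0.4936 0.2091 0.1004] tilt [-0.002 -0.    -1.   ] d [-0.0002 -0.0006] turn 0.17 F [-0.   0.1  1.9] w 0.0002
```

View pics/hov.png

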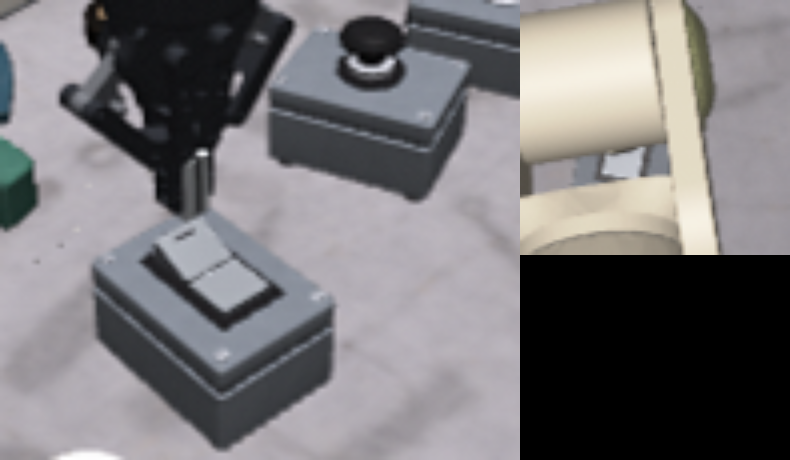

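The gripper hangs over the raised end: finger tips at about (190,215) in the crop, rocker far edge about (180,232), seam about (215,272). I'll check these against projections.

Run:
```python
from h import *
K,E,_=cam("scene")
def pr(p):
    c=K@(E@np.array([*p,1.]))[:3];c=c[:2]/c[2];return np.round([(c[0]-260)*4+1.5,(c[1]-190)*4+1.5])
u=np.array([.989,-.148,0]);v=np.array([.148,.989,0]);h=np.array([.474,.2127,0])
print("tip",pr((.4936,.2091,.0894)))
for a in(-15,15): print("seam",pr(h+v*a/1e3+[0,0,.066]),"far",pr(h+u*.026+v*a/1e3+[0,0,.077]),"near",pr(h-u*.028+v*a/1e3+[0,0,.066]))
for a in(-1,1):
  for b in(-1,1): print("screw",pr(h+u*.0455*a+v*.0315*b+[0,0,.06]))
```

```text
tip [186. 206.]
seam [234. 249.] far [200. 208.] near [271. 278.]
seam [188. 276.] far [154. 232.] near [225. 305.]
screw [320. 290.]
screw [223. 350.]
screw [201. 202.]
screw [106. 253.]
```

The observed box and the tip share the same ~7 display px (2 px) vertical offset, so their relative position is right. Pressing now.

To row units: 0.006 m / 0.4 = 0.015, 0.003 m / 0.4 = 0.0075.

shift_gripper([
  [0,0,0.015,0,0],
  [0,0,0.015,0,0],
  [0,0,0.0075,0,0],
  [0,0,0.0075,0,0],
  [0,0,0,0,0],
])

```text
time_s: 3.45
position: [0.4938, 0.2093, 0.0823]
tool_rot: [[0.989, -0.147, 0.0], [-0.147, -0.989, 0.0], [0.0, -0.0, -1.0]]
ft_force: [1.3, -0.4, 0.2]
grip_width: -0.0003
gripper_force: 0.7
```

shift_gripper([
  [0,0,0.0075,0,0],
  [0,0,0.005,0,0],
  [0,0,0,0,0],
  [0,0,0,0,0],
])

```text
time_s: 3.85
position: [0.4931, 0.2093, 0.0771]
tool_rot: [[0.989, -0.146, -0.001], [-0.146, -0.989, -0.0], [-0.001, 0.0, -1.0]]
ft_force: [0.4, 1.1, 1.0]
grip_width: -0.0001
gripper_force: 0.3
```

To row units: 0.001 m / 0.4 = 0.0025.

shift_gripper([
  [0,0,0.0025,0,0],
  [0,0,0,0,0],
])

```text
time_s: 4.05
position: [0.4931, 0.2093, 0.0769]
tool_rot: [[0.989, -0.146, -0.001], [-0.146, -0.989, -0.0], [-0.001, 0.0, -1.0]]
ft_force: [-2.3, -1.8, 8.6]
grip_width: -0.0004
gripper_force: 4.3
```

shift_gripper([
  [0,0,0.0025,0,0],
  [0,0,0,0,0],
])

```text
time_s: 4.25
position: [0.4932, 0.2094, 0.0767]
tool_rot: [[0.989, -0.146, 0.0], [-0.146, -0.989, -0.0], [0.0, 0.0, -1.0]]
ft_force: [-4.1, -1.7, 16.3]
grip_width: 0.0001
gripper_force: 8.4
```

```bash
python3 - <<'E'
from h import *
import cv2
to('sw')
a=cam("scene")[2][190:305,260:390]
cv2.imwrite("pics/pr.png",cv2.resize(a,(520,460))[:,:,::-1])
E
```

```text
4.25 pos [0.4932 0.2094 0.0767] tilt [ 0. -0. -1.] d [ 0.0003 -0.0004] turn 0.09 F [-4.1 -1.7 16.3] w 0.0001
```

View pics/pr.png

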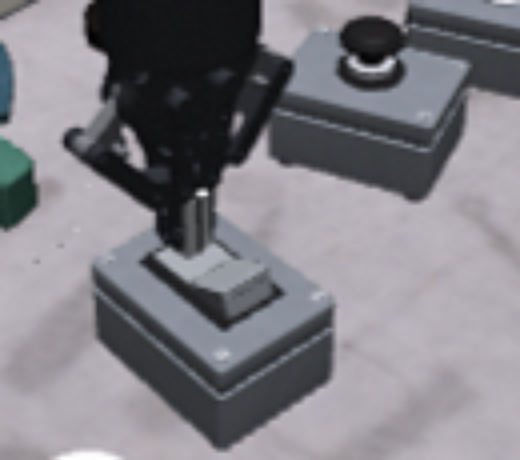

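The near half now stands up and the far half is level. Force rose sharply at tip height 66 mm, so the rocker is fully on. Lifting and going to the breaker.

To row units: 0.0464 m / 0.4 = 0.116, 0.0098 m / 0.4 = 0.0245, -8.1 degrees / 90 = -0.09.

shift_gripper([
  [0,0,-0.05,0,0],
  [0,0,-0.1,0,0],
  [0,0,-0.1,0,0],
  [0.0245,0.116,0,0,0],
  [0.0245,0.116,0,0,0],
  [0.0245,0.116,0,0,0],
  [0.0245,0.116,0,0,0],
  [0.0245,0.116,0,0,0],
  [0.0245,0.116,0,0,0],
  [0.0245,0.116,0,-0.09,0],
])

```text
time_s: 5.3
position: [0.5131, -0.1228, 0.175]
tool_rot: [[1.0, -0.007, -0.001], [-0.007, -1.0, 0.001], [-0.001, -0.001, -1.0]]
ft_force: [0.8, -0.2, 0.2]
grip_width: -0.0001
gripper_force: 0.0
```

shift_gripper([
  [0,0,0,-0.09,0],
  [0,0,0,-0.09,0],
  [0,0,0,0,0],
  [0,0,0,0,0],
])

```text
time_s: 5.7
position: [0.5135, -0.1208, 0.1751]
tool_rot: [[0.964, 0.268, -0.001], [0.268, -0.964, 0.0], [-0.001, -0.001, -1.0]]
ft_force: [1.0, -0.4, 0.8]
grip_width: -0.0001
gripper_force: 0.0
```

```bash
python3 -c "from h import *;to('br')"
```

```text
5.7 pos [ 0.5135 -0.1208  0.1751] tilt [-0.001  0.    -1.   ] d [-0.0002  0.0012] turn -0.38 F [ 1.  -0.4  0.8] w -0.0001
```

To row units: 0.04 m / 0.4 = 0.1, 0.004 m / 0.4 = 0.01.

shift_gripper([
  [0,0.0025,0.1,0,0],
  [0,0,0.1,0,0],
  [0,0,0.01,0,0],
  [0,0,0,0,0],
])

```text
time_s: 6.1
position: [0.5141, -0.1218, 0.0915]
tool_rot: [[0.963, 0.27, -0.001], [0.27, -0.963, 0.001], [-0.001, -0.001, -1.0]]
ft_force: [0.6, 0.8, 0.9]
grip_width: -0.0002
gripper_force: 0.0
```

shift_gripper([
  [0,0,0.01,0,0],
  [0,0,0.01,0,0],
  [0,0,0.005,0,0],
  [0,0,0,0,0],
])

```text
time_s: 6.5
position: [0.5149, -0.1224, 0.0822]
tool_rot: [[0.963, 0.271, 0.003], [0.271, -0.963, -0.001], [0.002, 0.002, -1.0]]
ft_force: [2.9, -0.2, 2.4]
grip_width: 0.0002
gripper_force: 1.9
```

shift_gripper([
  [0,0,0.0075,0,0],
  [0,0,0.0025,0,0],
  [0,0,0,0,0],
  [0,0,0,0,0],
])

```text
time_s: 6.9
position: [0.5148, -0.1224, 0.078]
tool_rot: [[0.963, 0.271, 0.002], [0.271, -0.963, -0.001], [0.002, 0.001, -1.0]]
ft_force: [3.3, -0.0, 5.5]
grip_width: -0.0002
gripper_force: 2.6
```

To row units: 0.001 m / 0.4 = 0.0025.

shift_gripper([
  [0,0,0.0025,0,0],
  [0,0,0,0,0],
])

```text
time_s: 7.1
position: [0.5149, -0.1224, 0.0779]
tool_rot: [[0.963, 0.271, 0.003], [0.271, -0.963, -0.001], [0.002, 0.002, -1.0]]
ft_force: [-0.7, 1.9, 14.3]
grip_width: -0.0001
gripper_force: 7.3
```

shift_gripper([
  [0,0,0.0025,0,0],
  [0,0,0,0,0],
])

```text
time_s: 7.3
position: [0.5149, -0.1224, 0.0778]
tool_rot: [[0.963, 0.271, 0.003], [0.271, -0.963, -0.002], [0.003, 0.003, -1.0]]
ft_force: [-3.1, 1.5, 23.6]
grip_width: 0.0002
gripper_force: 11.8
```

It hit a hard stop at tip height 67 mm, so the breaker is in. Next: lift and move above the run button.

To row units: -0.0429 m / 0.4 = -0.1073, 0.0144 m / 0.4 = 0.036.

shift_gripper([
  [0,0,-0.05,0,0],
  [0,0,-0.1,0,0],
  [0,0,-0.075,0,0],
  [0.036,-0.1073,0,0,0],
  [0.036,-0.1073,0,0,0],
  [0.036,-0.1073,0,0,0],
  [0,0,0,0,0],
  [0,0,0,0,0],
])

```text
time_s: 8.1
position: [0.5203, 0.0142, 0.1651]
tool_rot: [[0.962, 0.273, -0.001], [0.273, -0.962, -0.0], [-0.001, -0.0, -1.0]]
ft_force: [-0.3, -1.1, -0.7]
grip_width: 0.0001
gripper_force: 0.0
```

Run:
```python
from h import *
import cv2
to('run')
a=cam("scene")[2][170:305,260:425]
cv2.imwrite("pics/run.png",cv2.resize(a,(660,540))[:,:,::-1])
```

```text
8.1 pos [0.5203 0.0142 0.1651] tilt [-0.001 -0.    -1.   ] d [0.001  0.0015] turn -0.06 F [-0.3 -1.1 -0.7] w 0.0001
```

View pics/run.png

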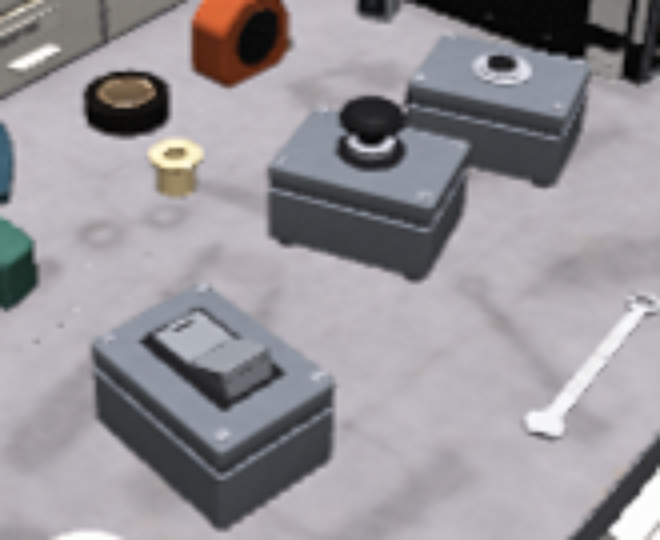

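The near rocker half is up (about (240,365)) and the breaker is sunk into its collar (about (503,63)). The boxes, bush and tape have not moved. Now the run button.

To row units: 0.03 m / 0.4 = 0.075, 0.025 m / 0.4 = 0.0625.

shift_gripper([
  [0.0025,0.0025,0.075,0,0],
  [0,0,0.0625,0,0],
  [0,0,0.0125,0,0],
  [0,0,0.01,0,0],
  [0,0,0,0,0],
])

```text
time_s: 8.65
position: [0.5222, 0.012, 0.102]
tool_rot: [[0.963, 0.27, 0.0], [0.27, -0.963, -0.001], [0.0, 0.001, -1.0]]
ft_force: [-2.0, -2.1, 3.9]
grip_width: -0.0005
gripper_force: 1.6
```

shift_gripper([
  [0,0,0.0075,0,0],
  [0,0,0.0075,0,0],
  [0,0,0,0,0],
  [0,0,0,0,0],
])

```text
time_s: 9.05
position: [0.5227, 0.0123, 0.0964]
tool_rot: [[0.963, 0.271, 0.002], [0.271, -0.963, -0.001], [0.002, 0.002, -1.0]]
ft_force: [-3.0, -2.7, 7.2]
grip_width: -0.0
gripper_force: 3.4
```

shift_gripper([
  [0,0,0.0025,0,0],
  [0,0,0,0,0],
  [0,0,0,0,0],
])

```text
time_s: 9.35
position: [0.5227, 0.0123, 0.0955]
tool_rot: [[0.963, 0.271, 0.002], [0.271, -0.963, -0.001], [0.002, 0.002, -1.0]]
ft_force: [-1.9, -3.2, 7.2]
grip_width: 0.0003
gripper_force: 3.6
```

To row units: 0.001 m / 0.4 = 0.0025.

shift_gripper([
  [0,0,0.0025,0,0],
  [0,0,0,0,0],
  [0,0,0,0,0],
])

```text
time_s: 9.65
position: [0.5227, 0.0123, 0.095]
tool_rot: [[0.963, 0.271, 0.003], [0.271, -0.963, -0.001], [0.002, 0.002, -1.0]]
ft_force: [-3.7, -2.3, 11.9]
grip_width: 0.0002
gripper_force: 6.1
```

shift_gripper([
  [0,0,0.0025,0,0],
  [0,0,0,0,0],
  [0,0,0,0,0],
  [0,0,0,0,0],
])

```text
time_s: 10.05
position: [0.5227, 0.0123, 0.0948]
tool_rot: [[0.963, 0.271, 0.004], [0.271, -0.963, -0.002], [0.003, 0.003, -1.0]]
ft_force: [-6.6, -2.5, 21.9]
grip_width: -0.0002
gripper_force: 10.5
```

The button is bottomed at tip height 84 mm with a steady 22 N hold. Handing in.

```bash
python3 -c "
from h import *
to('run');print(env.close_job())"
```

```text
10.05 pos [0.5227 0.0123 0.0948] tilt [ 0.004 -0.002 -1.   ] d [-0.0008 -0.001 ] turn -0.16 F [-6.6 -2.5 21.9] w -0.0002
the job is handed in; nothing more can be done
None
```

I pressed the rocker fully on, pushed the breaker fully in, and handed the job in at about 10 s with the fingers still holding the run button fully down at about 22 N; the hand-in gave no verdict.

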